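Nest the rinsed plaster-bowl covers

ROBOT

A 6-joint arm with a two-finger parallel gripper is mounted at the origin on the work surface. World frame = base frame: x ahead of the robot, y to its left, z up, the work surface at z = 0. Lengths are in m, angles in rad, forces in N, time in s.
With the tool pointing down it reaches from about 0.35 to 0.925 m from the base axis. Payload 6.4 kg.
Tool frame: the origin (TCP) lies between the finger pads; the fingertips stand 17 mm ahead of it and the grasp point (between the pads) lies 2 mm behind it; z points along the fingers, y is the line along which they close (so a half turn about z gives the same grasp; the last joint's range is limited). The gripper opens to 94 mm and grips with 3 to 60 N. Pads are 16 mm wide; open, the fingers measure 119 mm over their backs; the gripper's body (75 mm by 177 mm) begins 78 mm behind the grasp point.
Start: joints at [0.934, 0.245, 1.558, -0, 1.339, -0.174], TCP at [0.29, 0.582, 0.222] pointing down, gripper open.
Joint ranges: [-3.13, 3.13], [-1.02, 2.26], [0.13, 2.54], [-0.95, 4.09], [0.21, 2.88], [-2.74, 2.74]. Speed limits (rad/s): [2.57, 2.57, 3.14, 3.14, 3.14, 3.14].

INTERFACE

Orientations are given as a unit quaternion [w, x, y, z].
In Python, from bench import * gives the robot as it stands.
- The arm moves only by the tool servo_tool, never from a script. Its arguments are lists of equal length, an entry for each row: "offset": the shift along the tool's x, y, z in m, a list of three; "angular": the turn, a rotation vector about the tool's x, y, z in degrees, a list of three; "fingers": the closure, from -1 (fully open) to 1 (shut), so that 0 is half open. A call has 1 to 8 rows; each row shifts and turns the commanded pose from where the row before left it, along the tool's axes as they then stand; what a row does not reach is not made up. A row lasts 1/12 s, in which the tool goes at most 41.7 mm and 7.16 degrees, less where a joint would pass 70% of its speed; a pose out of reach is approached as far as the arm can. A call is refused whole if a number of a shift passes 0.0417 or a number of a turn 7.16, either way. A call with a gripper value outside its range is refused whole. The fingers move at their own pace and stop on an object; "grip_force" is the grip in N (left out, the last holds). Time passes only in rows, so rows that do not move let the fingers close. It gives the time, the measured TCP pose, the force and the opening at its end, in the units of the state.
- sense(): the state, without advancing time (a new reading comes with each control period).
- read_camera(name): name is "scene" or "top" or "wrist"; returns a dict with "frame" (400x640x3 uint8, red, green, blue), "z_map" (400x640 float32, m along the optical axis (not along the pixel's ray), 0 where there is no reading), "fov_y" (degrees; the focal length in pixels is half the picture's height over the tangent of half this angle, whatever the lens; pixels are square), "cx", "cy" (the principal point, pixels), "T" (4x4, takes a point from camera to world coordinates). Camera axes: x right, y down, z forward; pixel columns grow to the right and rows downward; lengths in m; the calibration is good to about 2 mm. A picture is of the moment at which its call begins.
- hand_in(): hands the job in, once; it reports no verdict.
The state is a dict: "clock": time; "qpos": joint angles; "qd": joint speeds; "joint_torque": joint torques, N m; "ee_pos": TCP position; "eef_rot": TCP orientation; "contact_force": force on the tool from outside, world axes, zero at the start; "ft_torque": the same for the moment, N m; "width": opening from 0.0 (shut) to 1.0 (fully open).
Only numpy, scipy, OpenCV 4.12 (cv2) and the standard library are available. Lean on these libraries where they do the work, as an engineer would, in place of code of your own. Each camera call takes 0.05 s, during which the arm holds its last target. There are 200 camera calls.

TASK

The rinsed domed covers of the plaster-mixing bowls lie hollow side up on the steel bench. Nest them for storage, still hollow side up: the blue cover inside the yellow one and the green cover inside the blue one, each set down (not dropped) about in the middle, upright and resting fully on the one below. Leave the red cover where it is; it belongs to another set.

Things in the scene. Friction and masses are not known exactly. Their poses are not given: they have to be found in the camera images.
- large_mid (a point): Yellow (widest): domed cover, hollow side up on its flat crown, round about z. Rim 200 mm across outside, 182 inside; 40 high; flat underside 112 across; wall and bottom 4 thick. Upright rim band 9 thick, 14 tall, flush inside: pinch it from above, one finger inside. 240 g. Point: on the axis, half-way up, 20 mm below the rim's top. z: up.
- medium_mid (a point): Blue (middle): domed cover, hollow side up on its flat crown, round about z. Rim 144 mm across outside, 126 inside; 52 high; flat underside 68 across; wall and bottom 4 thick. Upright rim band 9 thick, 14 tall, flush inside: pinch it from above, one finger inside. 120 g. Nested, its rim is 16 above yellow's. Point: on the axis, half-way up, 26 mm below the rim's top. z: up.
- small_mid (a point): Green (smallest): domed cover, hollow side up on its flat crown, round about z. Rim 92 mm across outside, 74 inside; 64 high; flat underside 40 across; wall and bottom 4 thick. Upright rim band 9 thick, 14 tall, flush inside: pinch it from above, one finger inside. 80 g. Nested, its rim is 16 above blue's. Point: on the axis, half-way up, 32 mm below the rim's top. z: up.
- odd_mid (a point): Red: domed cover of the same shape and size as the blue one (144 mm across, 52 high), also hollow side up; a bystander from another set, to be left alone. Point: on the axis, half-way up. z: up.
Things that resemble listed ones, but are neither listed nor needed, are in the scene too. What is shaped like the part that bears small_mid but black or purple is not meant.

How it is judged:
At the end, for the whole second after the job is handed in: The blue cover rests in the yellow one and the green one in the blue one: each within 20 mm of centred on the one below, seated to within 6 mm of its resting height, all three hollow side up within 10 degrees of level, released and at rest (horizontal distance between medium_mid and large_mid below 0.02 m and z of medium_mid in the frame of large_mid between 0.004 and 0.016 m and horizontal distance between small_mid and medium_mid below 0.02 m and z of small_mid in the frame of medium_mid between 0.004 and 0.016 m and angle between each of large_mid, medium_mid, small_mid's own z axis and vertical below 0.175 rad and linear speed of each of large, medium, small below 0.03 m/s); the robot touches nothing.
It fails at once if the red cover is moved more than 30 mm (distance of odd_mid from where it was at the start of the episode above 0.03 m).
It fails at once if the blue cover is dropped (falls freely by more than about 25 mm, faster than 0.7 m/s) (contact force between the fingers and medium below 0.05 N and linear speed of medium above 0.7 m/s).
It fails at once if the green cover is dropped (falls freely by more than about 25 mm, faster than 0.7 m/s) (contact force between the fingers and small below 0.05 N and linear speed of small above 0.7 m/s).
It also fails if it takes over 58 s, if anything falls off the work surface, if the arm or the gripper's body presses on something with over 40 N, if the wrist force passes 120 N, or if a joint passes its speed limit or range.

## Working session

There is one attempt and no reset: what is moved stays moved. The work goes in short steps, Python scripts to look and compute and a tool call to move; the robot and the scene stay as the last step left them, time stands still between calls to the robot, and variables do not carry over. Pictures are saved under pics/ and viewed, on a budget of 10 in all, crops included, one or two more only if the job needs it, and the job is handed in when it is done.

Besides the shell and the picture viewer there is one more tool, called after "Emit:" as name(argument=value, ...) on one line, values as JSON. servo_tool: Moves the arm, as the interface text tells. Its arguments: {"type":"object","properties":{"offset":{"type":"array","items":{"type":"array","items":{"type":"number"}}},"angular":{"type":"array","items":{"type":"array","items":{"type":"number"}}},"fingers":{"type":"array","items":{"type":"number"}},"grip_force":{"type":"number"}},"required":["offset","angular","fingers"]}

```bash
mkdir -p pics; ls; python3 - <<'E'
from bench import *
import cv2
s=sense(); print(s)
for n in ("top","scene"):
    c=read_camera(n); cv2.imwrite(f"pics/{n}0.png",c["frame"][:,:,::-1]); print(n,c["fov_y"],c["cx"],c["cy"],c["T"].round(3).tolist())
E
```

```text
pics
{'clock': 0.0, 'qpos': array([ 9.33885218e-01,  2.45804542e-01,  1.55895679e+00,  1.97685170e-05,
        1.33869377e+00, -1.74113500e-01]), 'qd': array([-0.00129428, -0.00203829,  0.00058562,  0.00134658,  0.00034322,
       -0.00053291]), 'joint_torque': array([ 1.28044976e-03, -4.15826404e+01, -3.14597976e+01,  6.85529737e-02,
        3.31908138e-02, -1.52550269e-04]), 'ee_pos': array([0.28986325, 0.58118045, 0.22138219]), 'eef_rot': array([-3.76194896e-04,  2.29341391e-01,  9.73345601e-01, -8.51907336e-04]), 'contact_force': array([-0.28243373, -0.36374051,  0.2371388 ]), 'ft_torque': array([-0.02635529,  0.00855905,  0.02090557]), 'width': 0.9967842163116968}
top 45.40250129911617 325.8875524654539 198.0264951129091 [[0.025, -0.997, 0.072, 0.343], [-1.0, -0.025, 0.001, -0.02], [0.001, -0.072, -0.997, 1.589], [0.0, 0.0, 0.0, 1.0]]
scene 55.54100795973422 319.2072015943063 201.49473380182823 [[-0.373, 0.752, -0.544, 1.005], [0.928, 0.297, -0.225, 0.19], [-0.008, -0.589, -0.808, 0.812], [0.0, 0.0, 0.0, 1.0]]
```

View pics/top0.png

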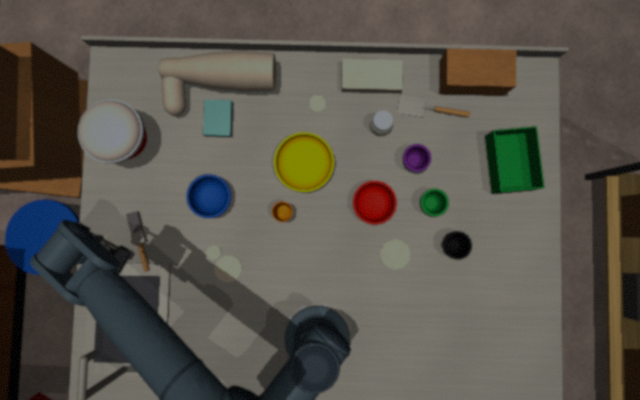

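View pics/scene0.png

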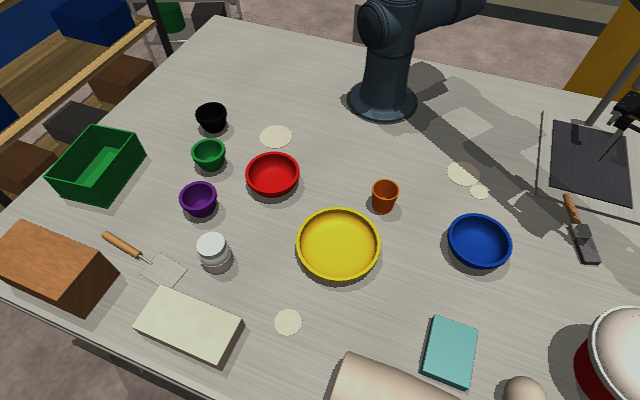

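The top view shows blue at (209,196), yellow (304,162), green (434,202) and red (375,202), with purple at (417,158), black at (457,245) and an orange cup at (284,212). The scene view agrees.

```bash
cat > h.py <<'E'
from bench import *
import cv2, numpy as np
HSV={"yellow":((22,120,60),(35,255,255)),"blue":((105,120,40),(125,255,255)),"green":((45,100,40),(80,255,255)),"red":((0,150,60),(6,255,255))}
H={"yellow":.040,"blue":.052,"green":.064,"red":.052}; R={"yellow":.1,"blue":.072,"green":.046,"red":.072}
def f(c): return 200/np.tan(np.radians(c["fov_y"])/2)
def cast(c,uv,z):
    uv=np.atleast_2d(uv).astype(float)
    d=np.c_[(uv[:,0]-c["cx"])/f(c),(uv[:,1]-c["cy"])/f(c),np.ones(len(uv))]@c["T"][:3,:3].T
    o=c["T"][:3,3]; return o+d*((z-o[2])/d[:,2])[:,None]
def blobs(c,col,z,amin=150):
    m=cv2.inRange(cv2.cvtColor(c["frame"],cv2.COLOR_RGB2HSV),*[np.array(v) for v in HSV[col]])
    m=cv2.morphologyEx(m,cv2.MORPH_CLOSE,np.ones((5,5)))
    out=[]
    for k in cv2.findContours(m,cv2.RETR_EXTERNAL,cv2.CHAIN_APPROX_NONE)[0]:
        if cv2.contourArea(k)<amin: continue
        p=cast(c,cv2.convexHull(k)[:,0],z)[:,:2]
        (x,y),r=cv2.minEnclosingCircle((p*1000).astype(np.float32))
        e=cv2.fitEllipse((cast(c,k[:,0],z)[:,:2]*1000).astype(np.float32))
        out.append((np.round(e[0],1),np.round(e[1],1),round(x,1),round(y,1),round(r,1)))
    return out
E
python3 - <<'E'
from h import *
for n in ("top","scene"):
    c=read_camera(n)
    for col in HSV:
        for b in blobs(c,col,H[col]): print(n,col,b)
E
```

```text
top yellow (array([571.6,  56.7]), array([195. , 197.5]), 570.8, 57.0, 100.1)
top blue (array([320.6, 905.4]), array([185. , 250.4]), 307.1, 884.4, 124.0)
top blue (array([451.1, 359.6]), array([136.4, 139.7]), 450.9, 359.6, 70.9)
top green (array([ 448.7, -365.1]), array([85.1, 87.7]), 448.5, -364.9, 44.9)
top green (array([ 593.8, -632.2]), array([162.4, 239. ]), 593.3, -630.8, 121.8)
top red (array([ 444.6, -174.9]), array([137.1, 137.5]), 444.4, -175.0, 70.2)
scene yellow (array([577. ,  58.4]), array([195.8, 200.8]), 576.8, 59.8, 102.1)
scene blue (array([459.2, 360.3]), array([139.7, 149.9]), 460.6, 361.0, 76.5)
scene blue (array([  538. , -1015.4]), array([ 46.2, 181.6]), 538.8, -1040.4, 90.7)
scene blue (array([   81.9, -1256.4]), array([430.5, 555.1]), 79.0, -1255.3, 295.7)
scene green (array([ 460.7, -357.9]), array([ 85.3, 119.4]), 465.9, -357.7, 61.8)
scene green (array([ 598.4, -614.1]), array([227.7, 290.5]), 596.2, -611.7, 167.0)
scene green (array([-109.5, -874.2]), array([ 82. , 276.4]), -105.5, -869.7, 125.7)
scene red (array([ 452.3, -171.8]), array([139.2, 152.8]), 454.0, -171.3, 78.1)
```

```bash
cat > g.py <<'E'
from h import *
from scipy.spatial.transform import Rotation as Ro
def rot():
    q=sense()["eef_rot"]; return Ro.from_quat([q[1],q[2],q[3],q[0]]).as_matrix()
def to(p):
    "tool-axes shift (mm) from measured TCP to world p (mm)"
    s=sense(); return (rot().T@(np.array(p)-s["ee_pos"]*1000)).round(1)
def rim(c,r,z):
    "TCP target on rim of cover centred c, on the -tool-y side"
    y=rot()[:2,1]; return np.r_[np.array(c)-r*y/np.linalg.norm(y),z]
E
python3 - <<'E'
from g import *
print(rot().round(3)); t=rim((451,359.6),67.5,222); print(t,to(t))
E
```

```text
[[-0.895  0.446 -0.001]
 [ 0.446  0.895 -0.001]
 [ 0.    -0.001 -1.   ]]
[420.86807158 299.19870126 222.        ] [-2.431e+02 -1.941e+02 -1.000e-01]
```

Emit:
servo_tool(offset=[[-0.03,-0.024,0],[-0.03,-0.024,0],[-0.03,-0.024,0],[-0.03,-0.024,0],[-0.03,-0.024,0],[-0.03,-0.024,0],[-0.03,-0.024,0],[-0.03,-0.024,0]], angular=[[0,0,0],[0,0,0],[0,0,0],[0,0,0],[0,0,0],[0,0,0],[0,0,0],[0,0,0]], fingers=[0,0,0,0,0,0,0,0], grip_force=35)

```text
clock: 0.87
ee_pos: [0.4195, 0.3009, 0.2224]
eef_rot: [0.0, 0.229, 0.973, 0.0]
contact_force: [0.4, -0.0, -0.3]
width: 0.507
```

Emit:
servo_tool(offset=[[0,0,0],[0,0,0],[0,0,0]], angular=[[0,0,0],[0,0,0],[0,0,0]], fingers=[0,0,0])

```text
clock: 1.12
ee_pos: [0.4191, 0.3029, 0.2224]
eef_rot: [-0.0, 0.23, 0.973, 0.0]
contact_force: [-0.0, -0.9, -0.0]
width: 0.497
```

```bash
python3 - <<'E'
from g import *
s=sense();print(s["clock"],s["ee_pos"],s["width"],s["qpos"]); t=rim((451,359.6),67.5,52); print(t,to(t))
c=read_camera("wrist"); cv2.imwrite("pics/w1.png",c["frame"][:,:,::-1])
for n in ("wrist","top"):
  c=read_camera(n); print(n,[b for b in blobs(c,"blue",.052)])
E
```

```text
1.1167 [0.41908921 0.30285741 0.22243153] 0.4971419467674842 [ 4.06042654e-01 -6.99347306e-02  1.89436517e+00  4.00045974e-04
  1.31724342e+00 -7.01701247e-01]
[420.84295806 299.21123597  52.        ] [ -3.3  -2.5 170.4]
wrist [(array([450.6, 363.5]), array([135.6, 142.3]), 452.0, 362.1, 71.5)]
top [(array([306.5, 886. ]), array([236.5, 241.1]), 306.8, 884.2, 124.1), (array([482.2, 324.5]), array([ 42. , 100.7]), 477.4, 331.7, 56.6)]
```

Emit:
servo_tool(offset=[[-0.003,-0.0015,0.02],[0,0,0.03],[0,0,0.03],[0,0,0.03],[0,0,0.025],[0,0,0.02],[0,0,0.015],[0,0,0]], angular=[[0,0,0],[0,0,0],[0,0,0],[0,0,0],[0,0,0],[0,0,0],[0,0,0],[0,0,0]], fingers=[0,0,0,0,0,0,0,0])

```text
clock: 1.93
ee_pos: [0.4181, 0.2999, 0.0489]
eef_rot: [-0.003, 0.228, 0.974, -0.002]
contact_force: [-0.5, -0.0, -0.1]
width: 0.501
```

Emit:
servo_tool(offset=[[0,0,0],[0,0,0],[0,0,0],[0,0,0],[0,0,0],[0,0,0],[0,0,0],[0,0,0]], angular=[[0,0,0],[0,0,0],[0,0,0],[0,0,0],[0,0,0],[0,0,0],[0,0,0],[0,0,0]], fingers=[0.6,1,1,1,1,1,1,1], grip_force=35)

```text
clock: 2.6
ee_pos: [0.4217, 0.3005, 0.0533]
eef_rot: [0.0, 0.229, 0.973, 0.001]
contact_force: [-1.7, 1.4, 5.4]
width: 0.119
```

Emit:
servo_tool(offset=[[0,0,0],[0,0,-0.004],[0,0,-0.006],[0,0,-0.01],[0,0,-0.01],[0,0,0],[0,0,0]], angular=[[0,0,0],[0,0,0],[0,0,0],[0,0,0],[0,0,0],[0,0,0],[0,0,0]], fingers=[1,1,1,1,1,1,1])

```text
clock: 3.18
ee_pos: [0.4219, 0.3002, 0.0835]
eef_rot: [0.001, 0.229, 0.973, 0.001]
contact_force: [0.2, 0.0, -1.1]
width: 0.114
```

```bash
python3 - <<'E'
from g import *
s=sense();print(s["clock"],s["ee_pos"],s["width"],s["contact_force"])
a=[read_camera(n)["frame"][:,:,::-1] for n in ("wrist","scene")]
cv2.imwrite("pics/p1.png",cv2.resize(np.vstack([a[0],a[1]]),(480,600)))
E
```

```text
3.1833 [0.42190448 0.30016459 0.0835105 ] 0.11354303437810309 [ 0.16189801  0.00646199 -1.07041057]
```

View pics/p1.png

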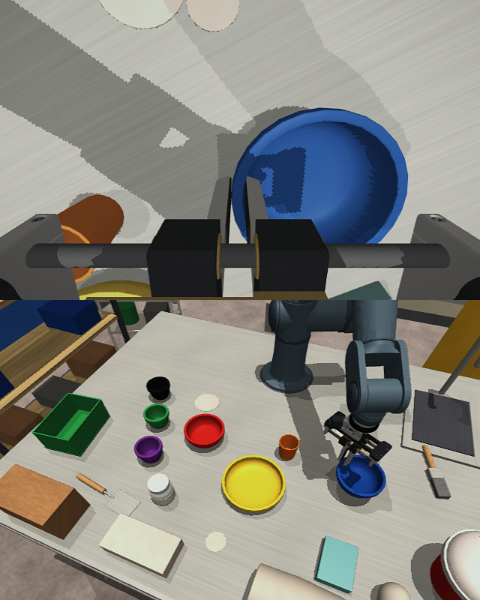

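Blue is pinched and off the bench, with its shadow detached. I'll lift it and carry it over yellow.

Emit:
servo_tool(offset=[[0,0,-0.02],[0,0,-0.03],[0,0,-0.03],[0,0,-0.02],[-0.01,-0.009,0],[-0.02,-0.018,0],[-0.024,-0.022,0],[-0.024,-0.022,0]], angular=[[0,0,0],[0,0,0],[0,0,0],[0,0,0],[0,0,0],[0,0,0],[0,0,0],[0,0,0]], fingers=[1,1,1,1,1,1,1,1])

```text
clock: 3.95
ee_pos: [0.4591, 0.2007, 0.182]
eef_rot: [-0.0, 0.229, 0.974, -0.0]
contact_force: [1.2, -0.7, -0.8]
width: 0.123
```

Emit:
servo_tool(offset=[[-0.024,-0.022,0],[-0.024,-0.022,0],[-0.024,-0.022,0],[-0.024,-0.022,0],[-0.024,-0.022,0],[-0.024,-0.022,0],[-0.02,-0.018,0],[0,0,0]], angular=[[0,0,0],[0,0,0],[0,0,0],[0,0,0],[0,0,0],[0,0,0],[0,0,0],[0,0,0]], fingers=[1,1,1,1,1,1,1,1])

```text
clock: 4.62
ee_pos: [0.5402, -0.0098, 0.1821]
eef_rot: [0.0, 0.232, 0.973, -0.001]
contact_force: [0.8, 0.1, -0.8]
width: 0.117
```

Emit:
servo_tool(offset=[[0,0,0],[0,0,0],[0,0,0]], angular=[[0,0,0],[0,0,0],[0,0,0]], fingers=[1,1,1])

```text
clock: 4.87
ee_pos: [0.5385, -0.0047, 0.182]
eef_rot: [-0.001, 0.229, 0.973, 0.0]
contact_force: [0.2, 0.3, -1.6]
width: 0.113
```

```bash
cat >> g.py <<'E'
def rimplane(c,col):
    "points along the outer blob edge with depth: tilt (deg) and centre of rim plane"
    m=cv2.inRange(cv2.cvtColor(c["frame"],cv2.COLOR_RGB2HSV),*[np.array(v) for v in HSV[col]])
    m=cv2.morphologyEx(m,cv2.MORPH_OPEN,np.ones((3,3)))
    n,l,st,_=cv2.connectedComponentsWithStats(m); m=(l==1+st[1:,4].argmax()).astype(np.uint8)
    v,u=np.nonzero(m); z=c["z_map"][v,u]; ok=z>0; u,v,z=u[ok],v[ok],z[ok]
    P=np.c_[(u-c["cx"])*z/f(c),(v-c["cy"])*z/f(c),z]@c["T"][:3,:3].T+c["T"][:3,3]
    return P*1000
def tilt(P):
    "hull of blob in xy = rim; plane fit of top points per azimuth sector"
    c=np.median(P[:,:2],0); (x,y),r=cv2.minEnclosingCircle(P[:,:2].astype(np.float32)); c=np.array([x,y])
    a=np.arctan2(P[:,1]-y,P[:,0]-x); rr=np.hypot(P[:,0]-x,P[:,1]-y)
    T=[]
    for k in range(24):
        w=P[(a>=-np.pi+k*np.pi/12)&(a<-np.pi+(k+1)*np.pi/12)&(rr>r-14)]
        if len(w)>5: T.append(w[w[:,2]>=np.percentile(w[:,2],85)].mean(0))
    T=np.array(T); co,*_=np.linalg.lstsq(np.c_[T[:,:2]-c,np.ones(len(T))],T[:,2],rcond=None)
    print("centre",c.round(1),"r",round(r,1),"slope deg",np.degrees(co[:2]).round(1),"zc",co[2].round(1),"n",len(T),"res",np.abs(np.c_[T[:,:2]-c,np.ones(len(T))]@co-T[:,2]).max().round(1))
E
python3 - <<'E'
from g import *
s=sense();print(s["clock"],s["ee_pos"],s["width"],s["contact_force"])
for n in ("wrist","top"):
    c=read_camera(n)
    cv2.imwrite(f"pics/b_{n}.png",c["frame"][:,:,::-1])
    for col in ("blue","yellow"):
        print(n,col); tilt(rimplane(c,col))
E
```

```text
4.8667 [ 0.53851713 -0.00474478  0.18198765] 0.11282159639238085 [ 0.17433058  0.28472297 -1.58777546]
wrist blue
centre [659.3  83.1] r 163.6 slope deg [-44. -16.] zc 60.5 n 4 res 7.6
wrist yellow
centre [563.9  57.5] r 98.2 slope deg [-0.4  0. ] zc 39.2 n 13 res 0.2
top blue
centre [ 246.  1217.8] r 244.5 slope deg [-1.2 -1.2] zc -383.2 n 3 res 0.0
top yellow
centre [534.1 108.6] r 91.7 slope deg [26.2 12.4] zc 0.0 n 1 res 0.0
```

View pics/b_wrist.png

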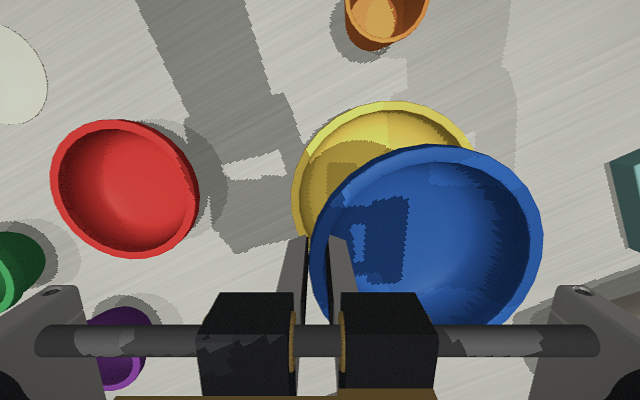

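The wrist view shows blue held by its left rim at about (320,260), partly over yellow (380,150). Red sits undisturbed at (125,190).

```bash
python3 - <<'E'
from g import *
c=read_camera("wrist"); P=rimplane(c,"blue"); P=P[(P[:,2]>100)]
print(len(P),P.min(0),P.max(0)); print(np.percentile(P[:,2],[50,90,99])); tilt(P)
E
```

```text
30768 [501.10507254 -18.31928839 125.05083776] [637.72157168 124.03121681 276.24076688]
[140.18225918 177.98834525 179.94799455]
centre [572.6  53. ] r 71.9 slope deg [-7.3 -2.7] zc 177.4 n 20 res 30.0
```

```bash
python3 - <<'E'
from g import *
c=read_camera("wrist"); P=rimplane(c,"blue"); P=P[(P[:,2]>100)&(P[:,2]<192)]
tilt(P); print(to((571.5,57,0))-to((572.6,53,0)))
E
```

```text
centre [572.4  53.4] r 72.0 slope deg [-5.1 -0.5] zc 175.3 n 20 res 12.5
[2.8 3.1 0. ]
```

Emit:
servo_tool(offset=[[0.003,0.003,0.01],[0,0,0.02],[0,0,0.02],[0,0,0.02],[0,0,0.02],[0,0,0.01],[0,0,0.005],[0,0,0]], angular=[[0,0,0],[0,0,0],[0,0,0],[0,0,0],[0,0,0],[0,0,0],[0,0,0],[0,0,0]], fingers=[1,1,1,1,1,1,1,1])

```text
clock: 5.73
ee_pos: [0.5369, -0.0013, 0.0763]
eef_rot: [-0.001, 0.229, 0.973, -0.0]
contact_force: [0.2, 0.0, -0.9]
width: 0.113
```

Emit:
servo_tool(offset=[[0,0,0],[0,0,0.003],[0,0,0.003],[0,0,0.002],[0,0,0]], angular=[[0,0,0],[0,0,0],[0,0,0],[0,0,0],[0,0,0]], fingers=[1,1,1,1,1])

```text
clock: 6.15
ee_pos: [0.5377, -0.0018, 0.0693]
eef_rot: [-0.0, 0.229, 0.973, -0.0]
contact_force: [0.2, -0.1, -1.0]
width: 0.114
```

```bash
python3 - <<'E'
from g import *
s=sense();print(s["ee_pos"],s["contact_force"])
c=read_camera("wrist"); P=rimplane(c,"blue"); Q=P[(P[:,2]>20)&(P[:,2]<80)]; Q=Q[np.hypot(Q[:,0]-572,Q[:,1]-57)<85]
tilt(Q); print(np.percentile(Q[:,2],[50,90,99]));tilt(rimplane(c,"yellow"))
cv2.imwrite("pics/d.png",c["frame"][:,:,::-1])
E
```

```text
[ 0.53768297 -0.00177385  0.06934114] [ 0.20147865 -0.14057413 -1.00460202]
centre [571.7  56.1] r 72.0 slope deg [-5.1 -0.5] zc 62.3 n 20 res 12.5
[48.87311995 65.77047761 67.04746677]
centre [574.1  58.8] r 100.1 slope deg [ 0.  -0.2] zc 39.5 n 16 res 0.7
```

Emit:
servo_tool(offset=[[0,0,0.003],[0,0,0.002],[0,0,0.002],[0,0,0.001],[0,0,0]], angular=[[0,0,0],[0,0,0],[0,0,0],[0,0,0],[0,0,0]], fingers=[1,1,1,1,1])

```text
clock: 6.62
ee_pos: [0.5376, -0.0017, 0.0611]
eef_rot: [-0.0, 0.229, 0.973, -0.0]
contact_force: [0.2, 0.1, -0.0]
width: 0.117
```

Emit:
servo_tool(offset=[[0,0,0.001],[0,0,0.001],[0,0,0]], angular=[[0,0,0],[0,0,0],[0,0,0]], fingers=[1,1,1])

```text
clock: 6.87
ee_pos: [0.5378, -0.0019, 0.0596]
eef_rot: [0.0, 0.229, 0.973, -0.0]
contact_force: [-0.0, -0.7, 1.6]
width: 0.114
```

Emit:
servo_tool(offset=[[0,0,0.001],[0,0,0],[0,0,0],[0,0,0],[0,0,0]], angular=[[0,0,0],[0,0,0],[0,0,0],[0,0,0],[0,0,0]], fingers=[0.75,0.7,0.6,0.5,0.4])

```text
clock: 7.28
ee_pos: [0.5378, -0.0017, 0.0585]
eef_rot: [0.0, 0.229, 0.973, 0.0]
contact_force: [-1.1, 0.2, -0.5]
width: 0.283
```

Emit:
servo_tool(offset=[[0,0,-0.005],[0,0,-0.01],[0,0,-0.02],[0,0,-0.03],[0,0,-0.03],[0,0,-0.03],[0,0,-0.02],[0,0,0]], angular=[[0,0,0],[0,0,0],[0,0,0],[0,0,0],[0,0,0],[0,0,0],[0,0,0],[0,0,0]], fingers=[0.3,0.2,0,0,0,0,0,0])

```text
clock: 7.95
ee_pos: [0.5409, -0.0023, 0.2101]
eef_rot: [0.006, 0.229, 0.973, 0.0]
contact_force: [0.0, 0.8, 1.5]
width: 0.499
```

```bash
python3 - <<'E'
from g import *
s=sense();print(s["ee_pos"],s["contact_force"],s["width"])
c=read_camera("wrist"); P=rimplane(c,"blue"); Q=P[(P[:,2]>20)&(P[:,2]<80)]; Q=Q[np.hypot(Q[:,0]-572,Q[:,1]-57)<85]
tilt(Q); print(np.percentile(Q[:,2],[50,90,99]));tilt(rimplane(c,"yellow"))
cv2.imwrite("pics/e.png",c["frame"][:,:,::-1])
y=rot()[:2,1]; print(rim((448.6,-365),41.5,205),to(rim((448.6,-365),41.5,205)))
E
```

```text
[ 0.54088361 -0.00232114  0.21012904] [0.02191995 0.80190919 1.54715671] 0.498777992913241
centre [571.2  55.5] r 71.5 slope deg [-1.6  1.1] zc 54.2 n 24 res 23.1
[50.67263231 55.08908816 55.97738086]
centre [571.5  59.7] r 101.7 slope deg [-0.2  0. ] zc 39.4 n 24 res 0.4
[ 430.07713337 -402.1369548   205.        ] [ -80.6 -406.9    1.9]
```

View pics/e.png

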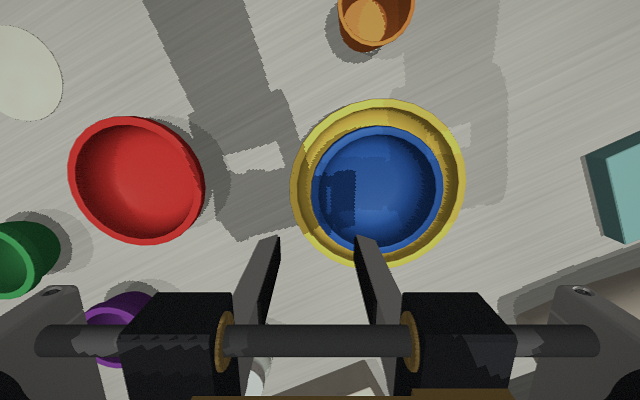

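Blue is seated in yellow at about (377,187) in the wrist view, with its rim at z≈56 mm and only a few mm off centre. Next is green.

Emit:
servo_tool(offset=[[-0.004,-0.02,0],[-0.007,-0.036,0],[-0.007,-0.036,0],[-0.007,-0.036,0],[-0.007,-0.036,0],[-0.007,-0.036,0],[-0.007,-0.036,0],[-0.007,-0.036,0]], angular=[[0,0,0],[0,0,0],[0,0,0],[0,0,0],[0,0,0],[0,0,0],[0,0,0],[0,0,0]], fingers=[0,0,0,0,0,0,0,0])

```text
clock: 8.67
ee_pos: [0.4622, -0.2698, 0.2018]
eef_rot: [-0.001, 0.229, 0.973, 0.001]
contact_force: [0.6, -0.1, -0.8]
width: 0.502
```

Emit:
servo_tool(offset=[[-0.007,-0.036,0],[-0.007,-0.036,0],[-0.007,-0.036,0],[-0.006,-0.027,0],[0,0,0],[0,0,0],[0,0,0],[0,0,0]], angular=[[0,0,0],[0,0,0],[0,0,0],[0,0,0],[0,0,0],[0,0,0],[0,0,0],[0,0,0]], fingers=[0,0,0,0,0,0,0,0])

```text
clock: 9.33
ee_pos: [0.4278, -0.4001, 0.2026]
eef_rot: [-0.001, 0.229, 0.974, 0.001]
contact_force: [-0.0, -0.6, -0.9]
width: 0.499
```

```bash
python3 - <<'E'
from g import *
s=sense();print(s["clock"],s["ee_pos"],s["contact_force"],s["width"])
c=read_camera("wrist"); cv2.imwrite("pics/g.png",c["frame"][:,:,::-1])
for col in ("green",): print(blobs(c,col,.064)); P=rimplane(c,col); P=P[np.hypot(P[:,0]-448.6,P[:,1]+365)<60]; tilt(P)
print(to(rim((448.6,-365),41.5,64)))
E
```

```text
9.3333 [ 0.42781566 -0.40014635  0.20263999] [-0.02627195 -0.6356437  -0.87762822] 0.49912340070286737
[(array([ 525.4, -723. ]), array([21. , 60.3]), 531.4, -718.0, 29.6), (array([ 611.6, -548.3]), array([66. , 81.9]), 615.6, -551.7, 43.6), (array([ 471.9, -541.4]), array([18.3, 35.7]), 473.7, -546.2, 18.2), (array([ 448.4, -365.5]), array([88.2, 89.5]), 449.1, -365.9, 45.9)]
centre [ 450.2 -365.9] r 45.6 slope deg [-0.8  0.2] zc 63.2 n 24 res 2.8
[ -2.9  -0.9 139. ]
```

View pics/g.png

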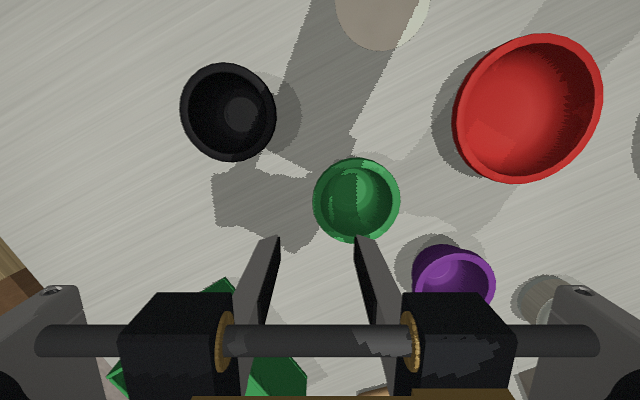

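Green is at (356,200), with black, purple and red clear of the fingers. I'll descend onto its left rim.

Emit:
servo_tool(offset=[[-0.003,-0.001,0.02],[0,0,0.025],[0,0,0.025],[0,0,0.025],[0,0,0.02],[0,0,0.015],[0,0,0.009],[0,0,0]], angular=[[0,0,0],[0,0,0],[0,0,0],[0,0,0],[0,0,0],[0,0,0],[0,0,0],[0,0,0]], fingers=[0,0,0,0,0,0,0,0])

```text
clock: 10.05
ee_pos: [0.4294, -0.4018, 0.0623]
eef_rot: [-0.002, 0.229, 0.973, 0.001]
contact_force: [-0.3, 1.2, -0.1]
width: 0.501
```

Emit:
servo_tool(offset=[[0,0,0],[0,0,0],[0,0,0],[0,0,0],[0,0,0],[0,0,0],[0,0,0],[0,0,0]], angular=[[0,0,0],[0,0,0],[0,0,0],[0,0,0],[0,0,0],[0,0,0],[0,0,0],[0,0,0]], fingers=[0.4,0.6,1,1,1,1,1,1], grip_force=35)

```text
clock: 10.72
ee_pos: [0.4305, -0.4038, 0.0652]
eef_rot: [0.001, 0.229, 0.973, 0.0]
contact_force: [1.5, 2.7, 3.3]
width: 0.099
```

Emit:
servo_tool(offset=[[0,0,0],[0,0,-0.004],[0,0,-0.006],[0,0,-0.01],[0,0,-0.01],[0,0,0],[0,0,0]], angular=[[0,0,0],[0,0,0],[0,0,0],[0,0,0],[0,0,0],[0,0,0],[0,0,0]], fingers=[1,1,1,1,1,1,1])

```text
clock: 11.3
ee_pos: [0.4302, -0.4046, 0.0957]
eef_rot: [0.001, 0.229, 0.973, -0.001]
contact_force: [-0.5, 0.4, -1.6]
width: 0.1
```

```bash
python3 - <<'E'
from g import *
s=sense();print(s["clock"],s["ee_pos"],s["contact_force"],s["width"])
c=read_camera("wrist"); cv2.imwrite("pics/g2.png",c["frame"][:,:,::-1])
P=rimplane(c,"green"); P=P[(np.hypot(P[:,0]-448.6,P[:,1]+365)<60)&(P[:,2]<s["ee_pos"][2]*1000+10)]; tilt(P); print(np.percentile(P[:,2],[1,90,99]))
t=rim((571.3,57),41.5,210); print(t,to(t))
E
```

```text
11.3 [ 0.43024991 -0.40464231  0.09570158] [-0.45262362  0.37334841 -1.58574352] 0.10033187496828867
centre [ 447.7 -368.3] r 45.8 slope deg [-9.7  5.2] zc 87.7 n 23 res 12.6
[30.53921808 91.60690657 92.71257539]
[552.76993655  19.86663564 210.        ] [  79.3  434.2 -115.4]
```

Emit:
servo_tool(offset=[[0,0,-0.02],[0,0,-0.03],[0,0,-0.035],[0,0,-0.03],[0.004,0.018,0],[0.006,0.032,0],[0.006,0.036,0],[0.006,0.036,0]], angular=[[0,0,0],[0,0,0],[0,0,0],[0,0,0],[0,0,0],[0,0,0],[0,0,0],[0,0,0]], fingers=[1,1,1,1,1,1,1,1])

```text
clock: 12.02
ee_pos: [0.4643, -0.2831, 0.2083]
eef_rot: [-0.001, 0.23, 0.973, 0.0]
contact_force: [-0.1, 0.4, -0.0]
width: 0.099
```

Emit:
servo_tool(offset=[[0.007,0.036,0],[0.007,0.036,0],[0.007,0.036,0],[0.007,0.036,0],[0.007,0.036,0],[0.007,0.036,0],[0.007,0.036,0],[0.005,0.03,0]], angular=[[0,0,0],[0,0,0],[0,0,0],[0,0,0],[0,0,0],[0,0,0],[0,0,0],[0,0,0]], fingers=[1,1,1,1,1,1,1,1])

```text
clock: 12.68
ee_pos: [0.5416, -0.0056, 0.2082]
eef_rot: [-0.001, 0.229, 0.973, 0.0]
contact_force: [-0.6, 0.4, -1.3]
width: 0.095
```

Emit:
servo_tool(offset=[[0.004,0.03,0],[0,0,0],[0,0,0],[0,0,0]], angular=[[0,0,0],[0,0,0],[0,0,0],[0,0,0]], fingers=[1,1,1,1])

```text
clock: 13.02
ee_pos: [0.5514, 0.02, 0.2085]
eef_rot: [-0.001, 0.229, 0.973, -0.0]
contact_force: [-0.2, -0.3, -0.8]
width: 0.097
```

```bash
python3 - <<'E'
from g import *
s=sense();print(s["clock"],s["ee_pos"],s["contact_force"],s["width"])
c=read_camera("wrist"); cv2.imwrite("pics/g3.png",c["frame"][:,:,::-1])
P=rimplane(c,"green"); P=P[(P[:,2]<s["ee_pos"][2]*1000+5)&(P[:,2]>100)]; tilt(P); print(np.percentile(P[:,2],[1,90,99]))
t=rim((571.3,57),41.5,210); print(t,to(t))
P=rimplane(c,"blue");P=P[(np.hypot(P[:,0]-571,P[:,1]-57)<90)&(P[:,2]<70)];tilt(P)
E
```

```text
13.0167 [0.55137763 0.02001094 0.20851744] [-0.20550427 -0.28605359 -0.79715954] 0.0965687166046993
centre [568.7  56.8] r 45.8 slope deg [-10.    5.4] zc 200.5 n 23 res 12.8
[143.36681674 204.46252449 205.50630873]
[552.74154221  19.88081837 210.        ] [-1.   0.9 -1.3]
centre [570.8  55.3] r 71.1 slope deg [-1.1  0.5] zc 54.6 n 16 res 3.3
```

View pics/g3.png

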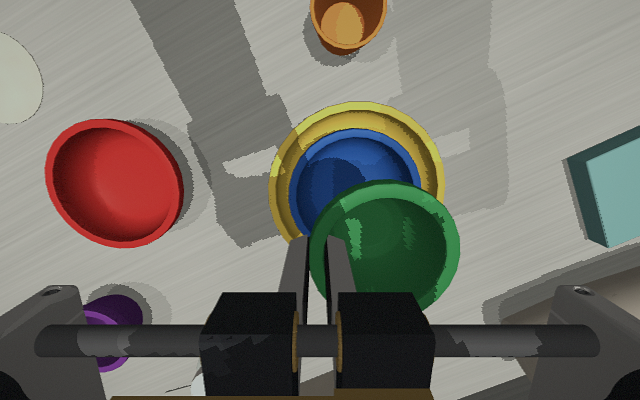

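Green hangs upright at (385,250) and is centred over blue to within 3 mm. Lowering now.

Emit:
servo_tool(offset=[[-0.002,0,0.01],[0,0,0.025],[0,0,0.025],[0,0,0.025],[0,0,0.02],[0,0,0.012],[0,0,0.006],[0,0,0]], angular=[[0,0,0],[0,0,0],[0,0,0],[0,0,0],[0,0,0],[0,0,0],[0,0,0],[0,0,0]], fingers=[1,1,1,1,1,1,1,1])

```text
clock: 13.73
ee_pos: [0.553, 0.0188, 0.085]
eef_rot: [-0.001, 0.23, 0.973, -0.0]
contact_force: [1.1, -0.4, -0.3]
width: 0.099
```

Emit:
servo_tool(offset=[[0,0,0],[0,0,0.003],[0,0,0.003],[0,0,0.001],[0,0,0]], angular=[[0,0,0],[0,0,0],[0,0,0],[0,0,0],[0,0,0]], fingers=[1,1,1,1,1])

```text
clock: 14.15
ee_pos: [0.554, 0.0193, 0.0796]
eef_rot: [0.0, 0.229, 0.973, 0.0]
contact_force: [-0.4, -0.2, -0.6]
width: 0.098
```

Emit:
servo_tool(offset=[[0,0,0.001],[0,0,0.001],[0,0,0]], angular=[[0,0,0],[0,0,0],[0,0,0]], fingers=[1,1,1])

```text
clock: 14.4
ee_pos: [0.5538, 0.0193, 0.0773]
eef_rot: [-0.0, 0.229, 0.973, -0.0]
contact_force: [0.3, 0.1, -0.5]
width: 0.092
```

Emit:
servo_tool(offset=[[0,0,0.001],[0,0,0.001],[0,0,0]], angular=[[0,0,0],[0,0,0],[0,0,0]], fingers=[1,1,1])

```text
clock: 14.65
ee_pos: [0.5537, 0.0193, 0.0752]
eef_rot: [-0.0, 0.229, 0.973, -0.0]
contact_force: [-0.5, 0.9, -0.7]
width: 0.1
```

Emit:
servo_tool(offset=[[0,0,0.001],[0,0,0],[0,0,0]], angular=[[0,0,0],[0,0,0],[0,0,0]], fingers=[1,1,1])

```text
clock: 14.9
ee_pos: [0.554, 0.0191, 0.0747]
eef_rot: [0.0, 0.229, 0.973, -0.0]
contact_force: [-1.1, -1.2, 1.2]
width: 0.099
```

Emit:
servo_tool(offset=[[0,0,0.001],[0,0,0],[0,0,0],[0,0,0],[0,0,0],[0,0,0]], angular=[[0,0,0],[0,0,0],[0,0,0],[0,0,0],[0,0,0],[0,0,0]], fingers=[0.8,0.75,0.7,0.6,0.5,0.4])

```text
clock: 15.4
ee_pos: [0.5537, 0.0194, 0.0733]
eef_rot: [-0.0, 0.229, 0.973, 0.0]
contact_force: [0.2, -0.2, 0.1]
width: 0.282
```

Emit:
servo_tool(offset=[[0,0,-0.005],[0,0,-0.01],[0,0,-0.02],[0,0,-0.03],[0,0,-0.03],[0,0,-0.03],[0,0,-0.02],[0,0,0]], angular=[[0,0,0],[0,0,0],[0,0,0],[0,0,0],[0,0,0],[0,0,0],[0,0,0],[0,0,0]], fingers=[0.4,0.4,0.4,0.4,0.4,0.4,0.4,0.4])

```text
clock: 16.07
ee_pos: [0.5569, 0.0189, 0.2252]
eef_rot: [0.006, 0.229, 0.973, 0.0]
contact_force: [1.0, 0.1, -0.7]
width: 0.3
```

Emit:
servo_tool(offset=[[0,-0.03,0],[0,-0.03,0],[0,-0.03,0],[0,-0.02,0],[0,0,0],[0,0,0],[0,0,0],[0,0,0]], angular=[[0,0,0],[0,0,0],[0,0,0],[0,0,0],[0,0,0],[0,0,0],[0,0,0],[0,0,0]], fingers=[0.4,0.4,0.4,0.4,0.4,0.4,0.4,0.4])

```text
clock: 16.73
ee_pos: [0.505, -0.0783, 0.2182]
eef_rot: [-0.0, 0.229, 0.973, 0.0]
contact_force: [-0.5, -0.5, -0.3]
width: 0.3
```

```bash
python3 - <<'E'
from g import *
s=sense();print(s["clock"],s["ee_pos"],s["contact_force"],s["width"])
for n in ("wrist","scene"):
    c=read_camera(n); cv2.imwrite(f"pics/z_{n}.png",c["frame"][:,:,::-1])
    for col,z in (("green",.072),("blue",.056),("yellow",.04),("red",.052)):
        print(n,col,[b for b in blobs(c,col,z) if abs(b[2]-520)<100 and abs(b[3])<230])
        P=rimplane(c,col) if col!="red" else np.zeros((0,3)); P=P[(np.hypot(P[:,0]-571,P[:,1]-57)<110)&(P[:,2]<90)]
        if len(P)>100: tilt(P); print(np.percentile(P[:,2],[99]))
E
```

```text
16.7333 [ 0.5049968  -0.07826022  0.21821712] [-0.4991797  -0.45292071 -0.25413272] 0.299548674644939
wrist green [(array([569.,  53.]), array([89. , 95.9]), 567.9, 52.7, 48.7)]
centre [579.1  60.8] r 55.9 slope deg [0.  0.2] zc 71.5 n 13 res 0.3
[71.79444838]
wrist blue [(array([569.5,  53.9]), array([139.9, 143.4]), 569.1, 54.1, 72.3)]
centre [571.   55.3] r 72.1 slope deg [-0.1 -0. ] zc 55.4 n 24 res 0.3
[55.95191969]
wrist yellow [(array([572.3,  56.8]), array([195.3, 198.1]), 571.9, 57.0, 99.8)]
centre [573.9  57.6] r 99.8 slope deg [-0.1 -0. ] zc 39.4 n 24 res 0.2
[40.01411932]
wrist red [(array([ 446.5, -172.9]), array([140.2, 142.4]), 446.7, -172.8, 71.8)]
scene green [(array([578. ,  56.6]), array([ 88. , 101.7]), 579.1, 57.1, 51.8)]
scene blue [(array([575.2,  55.8]), array([138.9, 146.5]), 575.3, 56.9, 74.2)]
scene yellow [(array([576.9,  58.4]), array([196. , 200.6]), 576.8, 59.8, 102.1)]
centre [575.3  54.1] r 103.3 slope deg [ 0.1 -0.1] zc 41.1 n 24 res 0.8
[42.02304972]
scene red [(array([ 453.4, -171.5]), array([138. , 154.7]), 454.6, -171.1, 78.7)]
```

View pics/z_wrist.png

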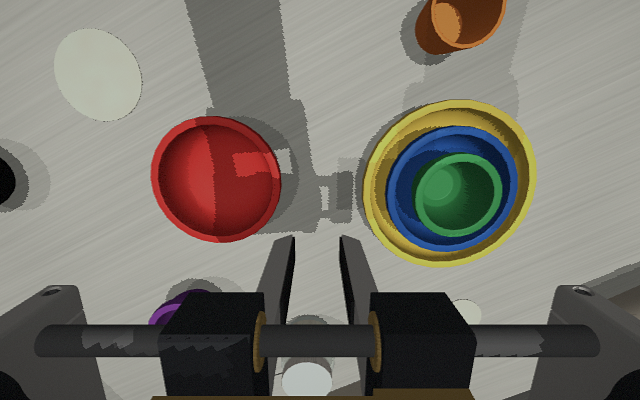

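View pics/z_scene.png

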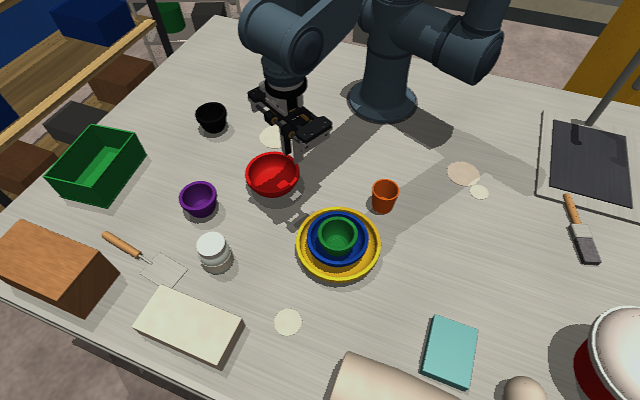

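The wrist view shows green (458,195) inside blue (452,188) inside yellow (450,183). The rims are at about 71.8, 56.0 and 40.0 mm, the expected 16 mm steps, and level. The centres agree within about 5 mm. Red is unmoved and the gripper is clear.

```bash
python3 -c "
from bench import *
print(hand_in())"
```

```text
the job is handed in; nothing more can be done
None
```

The covers are nested and the job is handed in at about 17 s of the 58 s allowed. The hand-in reports no verdict. I pinched blue by its rim and lowered it into yellow until the wrist force showed contact, then did the same with green into blue.

- **Seating:** The last wrist-camera check put the rims at about 72, 56 and 40 mm, the expected 16 mm steps. All three measured level within 0.5°.
- **Centring:** Blue is within about 4 mm of yellow's centre, and green within about 5 mm of blue's.
- **Other checks:** The red cover is within about 3 mm of its first measured position, which is within camera accuracy. The gripper is open and clear of everything.
- **Disagreements:**
  - One depth-based estimate of green's centre was about 10 mm off, with a radius of 56 mm instead of 46. I discarded it because some points were probably not on green; the outline fits agreed with each other.
  - The scene camera's centres were a few mm off throughout because it also sees the covers' side walls.
  - While the covers hung in the gripper, the tilt fits had large residuals, so I relied on the rim heights there.

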